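Close up the row of tiles on the ware board

ROBOT

A 6-joint arm with a two-finger parallel gripper is mounted at the origin on the work surface. World frame = base frame: x ahead of the robot, y to its left, z up, the work surface at z = 0. Lengths are in m, angles in rad, forces in N, time in s.
With the tool pointing down it reaches from about 0.35 to 0.85 m from the base axis. Payload 8.1 kg.
Tool frame: the origin (TCP) lies on the centre line of the jaws, within the pads' length; the fingertips stand 17 mm ahead of it and the grasp point (between the pads) lies 2 mm behind it; z points along the fingers, y is the line along which they close (so a half turn about z gives the same grasp; the last joint's range is limited). The gripper opens to 93 mm and grips with 3 to 60 N. Pads are 15 mm wide; open, the fingers measure 128 mm over their backs; the gripper's body (75 mm by 188 mm) begins 65 mm behind the grasp point.
Start: joints at [1.066, 0.13, 1.488, -0, 1.523, -0.085], TCP at [0.245, 0.548, 0.215] pointing down, gripper open.
Joint ranges: [-2.96, 2.96], [-0.89, 2.26], [0.02, 2.5], [-1.34, 4.48], [0, 2.73], [-2.66, 2.66]. Speed limits (rad/s): [2.39, 2.39, 2.79, 3.14, 3.14, 3.14].

INTERFACE

Orientations are given as a rotation vector (axis times angle).
In Python, from plant import telemetry, viewer, order gives the robot as it stands.
- The arm moves only by the tool send_rows, never from a script. Its argument "plan" is a list that holds one entry, the list of rows, each a list of 5 numbers: the closure, from -1 (fully open) to 1 (shut), then the shift along the world's x, y, z normalised to -1 to 1, where 1 is 0.2 m, then the turn about the world's z normalised to -1 to 1, where 1 is 60 degrees. A call has 1 to 20 rows; each row is the pose to reach, as a shift and turn from the pose commanded when the call began; what a row does not reach only later rows make up. A row lasts 1/12 s, in which the tool goes at most 41.7 mm and 7.16 degrees, less where a joint would pass 70% of its speed; a pose out of reach is approached as far as the arm can. A call with a number of a shift or a turn outside -1 to 1 is refused whole. A call with a gripper value outside its range is refused whole. The fingers move at their own pace and stop on an object; "force" is the grip in N (left out, the last holds). Time passes only in rows, so rows that repeat a pose let the fingers close. It gives the time, the measured TCP pose, the force, the opening and the grip force at its end, in the units of the state.
- telemetry.read_state(): the state, without advancing time (a new reading comes with each control period).
- viewer.read_camera(name): name is "side" or "top"; returns (picture, depth): 384x512x3 uint8, blue, green, red; 384x512 float32, m along the optical axis (not along the pixel's ray), 0 where there is no reading.
- viewer.calibration(name): a dict with "camera_matrix" (3x3 intrinsics, pixels), "dist_coeffs" ([k1, k2, p1, p2, k3] as OpenCV has them; the pictures are not rectified), "extrinsics" (4x4, takes a point from camera to world coordinates). Camera axes: x right, y up, looking along -z (the intrinsics and any distortion apply to the point x, -y, -z); pixel columns grow to the right and rows downward; lengths in m; the calibration is good to about 2 mm. A picture is of the moment at which its call begins. calibration takes no time and is no camera call.
- order.close_job(): hands the job in; it is judged then, once.
The state is a dict: "t": time; "q": joint angles; "dq": joint speeds; "joint_torque": joint torques, N m; "tool_pos": TCP position; "orientation": TCP orientation; "force": force on the tool from outside, world axes, zero at the start; "wrist_torque": the same for the moment, N m; "opening": finger opening in m; "gripper_force": force on a finger pad.
Only numpy, scipy, OpenCV 4.12 (cv2) and the standard library are available. Lean on these libraries where they do the work, as an engineer would, in place of code of your own. Each camera call takes 0.05 s, during which the arm holds its last target. There are 200 camera calls.

TASK

Close up the row on the ware board: with the fingertips, push the loose tile that lies in front of the row along the board until its far edge is flush against the back batten and its side is snug and square against the side of the tile already sitting in the corner. Only push it, never lift or tip it, and leave the corner tile, the plaster mould, the jug and the cup where they are; finish with the hand clear.

Things in the scene. Friction and masses are not known exactly. Their poses are not given: they have to be found in the camera images.
- board: Fixed wooden ware board 300 (x) x 560 (y) x 18 mm. Origin: centre of underside; x points away from the robot to the back batten, y along it; top at z = 18 mm. Batten along the far edge, 30 mm tall above the board, its near face at x = +120 mm. Two end cheeks, 30 mm tall, x = +10 to +120, inner faces at y = +-262 mm. Yaw varies within 0.12 rad.
- loose_tile: Loose square terracotta tile 100 x 100 x 20 mm, raised border and rosette 3 to 4 mm above its top; 0.3 to 0.55 kg, dry friction. Origin: centre of underside, x and y parallel to its edges. Starts flat on the board near the middle, in front of the row, turned up to 0.35 rad from the board. Home: origin at board x = +70 mm, 100 mm along board y from the set tile's.
- set_tile: The corner tile: a tile like the loose one (100 x 100 x 20 mm, origin at centre of underside), not fixed, lying in the left or right back corner of the board (varies), within 2 mm of the batten and of the end cheek, which back it up.
- mould: White plaster press mould, 100 x 100 x 45 mm block with a shallow square recess in its top, loose, in the other back corner of the board. Origin: centre of its underside. Leave it where it is. Free length of the batten between mould and set tile: 320 mm, including the 100 mm that the tile takes.
- jug: Terracotta jug, 145 mm tall, 74 mm across, narrow neck and a small loop handle (reaching 47 mm from the axis), standing on a front corner of the board (which one varies). Origin: centre of its underside. Leave it standing where it is.
- cup: Terracotta cup without handle, 80 mm tall, 68 mm across at the rim, standing on the other front corner of the board. Origin: centre of its underside. Leave it standing where it is.
Not all that is in view belongs to the job. Leave any grey or turquoise look-alike of the jug alone. What is shaped like the cup but turquoise is not meant.

How it is judged:
At the end, for the whole second after the job is handed in: Loose tile flat and at rest on the board, far edge within 5 mm of the back batten, side within 5 mm of the set tile, square within 0.05 rad; set tile within 12 mm of its start, still at the batten; mould, jug and cup upright, within 20 mm of their starts (x of loose_tile in the frame of board between 0.065 and 0.075 m and horizontal distance between loose_tile and set_tile below 0.105 m and (angle between the x axis of loose_tile and the x axis of board, either way round below 0.05 rad or angle between the x axis of loose_tile and the y axis of board, either way round below 0.05 rad) and z of loose_tile in the frame of board below 0.022 m and angle between loose_tile's own z axis and vertical below 0.05 rad and linear speed of loose_tile below 0.01 m/s and x of set_tile in the frame of board above 0.062 m and distance of set_tile from where it was at the start of the episode below 0.012 m and distance of each of mould, jug, cup from where it was at the start of the episode below 0.02 m and angle between each of mould, jug, cup's own z axis and vertical below 0.1 rad); the robot touches nothing.
It fails at once if the loose tile is lifted more than 10 mm off the board or tipped more than 0.15 rad (z of loose_tile in the frame of board above 0.028 m or angle between loose_tile's own z axis and vertical above 0.15 rad).
It fails at once if the set tile is lifted more than 10 mm, tipped or shoved more than 15 mm out of its corner (z of set_tile in the frame of board above 0.028 m or angle between set_tile's own z axis and vertical above 0.15 rad or distance of set_tile from where it was at the start of the episode above 0.015 m).
It fails at once if the mould, jug or cup is moved more than 20 mm or tipped more than 0.25 rad (distance of any of mould, jug, cup from where it was at the start of the episode above 0.02 m or angle between any of mould, jug, cup's own z axis and vertical above 0.25 rad).
It also fails if it takes over 48 s, if anything falls off the work surface, if the arm or the gripper's body presses on something with over 40 N, if the wrist force passes 120 N, or if a joint passes its speed limit or range.

## Working session

There is one attempt and no reset: what is moved stays moved. The work goes in short steps, Python scripts to look and compute and a tool call to move; the robot and the scene stay as the last step left them, time stands still between calls to the robot, and variables do not carry over. Pictures are saved under pics/ and viewed, at most 10 in all, crops included, and the job is handed in when it is done.

Besides the shell and the picture viewer there is one more tool, called after "Request:" in YAML: its name, and indented under it one key for each argument. send_rows: Moves the arm, as the interface text tells. Scaled input: -1 to 1 covers 0.2 m each way for a shift and 60 degrees each way for a turn. Its arguments: {"type":"object","properties":{"plan":{"type":"array"},"force":{"type":"number"}},"required":["plan"]}

```bash
mkdir -p pics
cat > h.py <<'E'
import numpy as np,cv2
from plant import telemetry,viewer,order
def grab(n,name):
    im,d=viewer.read_camera(n); cv2.imwrite(f'pics/{name}.png',im); np.save(f'pics/{name}.npy',d); return im,d
def ray(n,uv):
    c=viewer.calibration(n);K=np.array(c['camera_matrix'],float);D=np.array(c['dist_coeffs'],float);E=np.array(c['extrinsics'])
    p=cv2.undistortPoints(np.array(uv,float).reshape(-1,1,2),K,D)[:,0]
    d=np.c_[p[:,0],-p[:,1],-np.ones(len(p))]
    return E[:3,3],d@E[:3,:3].T
def plane(n,uv,z):
    o,d=ray(n,uv); return o+d*((z-o[2])/d[:,2])[:,None]
def cloud(n,depth):
    H,W=depth.shape;u,v=np.meshgrid(np.arange(W),np.arange(H))
    o,d=ray(n,np.c_[u.ravel(),v.ravel()]); return (o+d*depth.reshape(-1,1)).reshape(H,W,3)
E
python3 - <<'E'
from h import *
for n in('top','side'):
    grab(n,n+'0'); E=np.array(viewer.calibration(n)['extrinsics']);print(n,E.round(3).tolist())
print(telemetry.read_state())
E
```

```text
top [[0.009, 0.996, -0.086, 0.482], [-1.0, 0.011, 0.029, 0.01], [0.03, 0.086, 0.996, 0.96], [0.0, 0.0, 0.0, 1.0]]
side [[0.846, 0.407, -0.343, 0.176], [-0.532, 0.623, -0.574, -0.615], [-0.019, 0.668, 0.744, 0.81], [0.0, 0.0, 0.0, 1.0]]
{'t': 0.1, 'q': array([ 1.06559883e+00,  1.31062762e-01,  1.48919182e+00, -1.82067369e-05,
        1.52301334e+00, -8.53783476e-02]), 'dq': array([-1.43322467e-03, -3.18578827e-03, -1.60338222e-03,  1.85476029e-03,
       -8.24383577e-05, -1.09412023e-03]), 'joint_torque': array([ 5.06503893e-04, -5.61346042e+01, -4.93093014e+01,  7.70293269e-02,
        2.92632950e-02, -4.21622008e-05]), 'tool_pos': array([0.24427171, 0.54743985, 0.21369426]), 'orientation': array([-6.54518709e-01, -3.07217343e+00,  2.52554068e-03]), 'force': array([-0.11416864, -0.23137215, -0.67722961]), 'wrist_torque': array([ 0.03204091,  0.00542021, -0.00034679]), 'gripper_force': 0.0, 'opening': 0.09300391852622523}
```

View pics/top0.png

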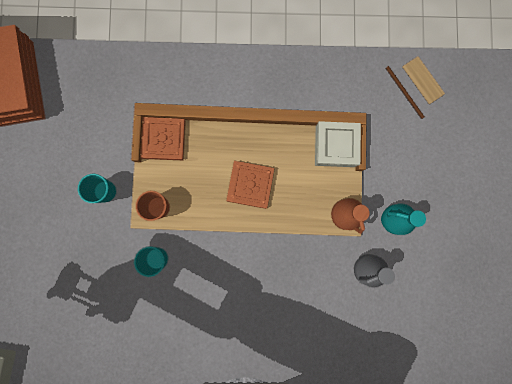

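View pics/side0.png

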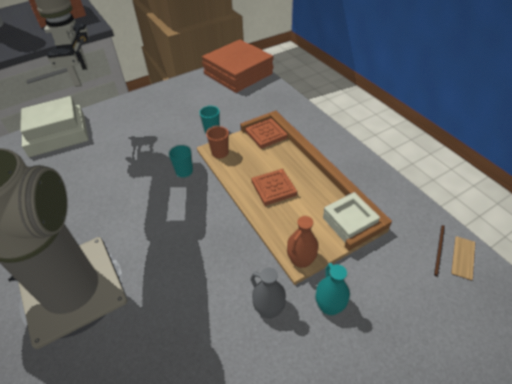

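Top view: the loose tile is at px (251,184) and the corner tile at (162,138), back-left. The mould is at (340,144), the jug at (350,213) and the cup at (152,205). The side view agrees.
Tile candidates: (251,184) lies loose mid-board, (162,138) sits in the corner, and the stack at (15,75) is off the board. The one to push is (251,184), since it lies in front of the row and is turned relative to the board.

```bash
cat >> h.py <<'E'
def tiles(im):
    """rects of red tiles on board in top view: world centre (z=.04), edge angle, corners"""
    hsv=cv2.cvtColor(im,cv2.COLOR_BGR2HSV)
    m=((hsv[...,0]<10)|(hsv[...,0]>174)).astype(np.uint8)*(hsv[...,1]>110)*(hsv[...,2]>60)
    m=cv2.morphologyEx(m.astype(np.uint8),cv2.MORPH_OPEN,np.ones((5,5)))
    out=[]
    for c in cv2.findContours(m,cv2.RETR_EXTERNAL,cv2.CHAIN_APPROX_NONE)[0]:
        if 900<cv2.contourArea(c)<4000:
            w=plane('top',c.reshape(-1,2),.04)[:,:2]
            r=cv2.minAreaRect((w*1000).astype(np.float32)); out.append((c,r))
    return m,out
E
python3 - <<'E'
from h import *
im=cv2.imread('pics/top0.png');d=np.load('pics/top0.npy')
m,o=tiles(im)
P=cloud('top',d)
v=im.copy()
for c,r in o:
    print(c.reshape(-1,2).mean(0).round(),np.round(r[0]),np.round(r[1]),round(r[2],1)); cv2.drawContours(v,[c],-1,(0,255,0),1)
for n,(u,vv) in dict(board=(210,150),tile=(252,185),set=(162,138),mould=(322,150)).items(): print(n,P[vv-2:vv+3,u-2:u+3].reshape(-1,3).mean(0).round(4))
# batten top (z=.048) near-face line & board front edge: print column profile
for u in (210,230,260,290,310):
    print(u,[(y,round(float(P[y,u,0]),3),round(float(P[y,u,2]),3)) for y in range(108,130,2)])
cv2.imwrite('pics/crop0.png',cv2.resize(v[95:245,120:375],None,fx=3,fy=3,interpolation=2))
E
```

```text
board [0.6654 0.0921 0.0189]
tile [ 0.5778 -0.0114  0.0417]
set [0.6881 0.2049 0.0429]
mould [ 0.6605 -0.1754  0.0637]
210 [(108, 0.761, 0.051), (110, 0.757, 0.047), (112, 0.752, 0.049), (114, 0.748, 0.047), (116, 0.742, 0.048), (118, 0.739, 0.043), (120, 0.738, 0.027), (122, 0.735, 0.02), (124, 0.73, 0.02), (126, 0.725, 0.019), (128, 0.721, 0.018)]
230 [(108, 0.763, 0.047), (110, 0.758, 0.047), (112, 0.753, 0.047), (114, 0.748, 0.048), (116, 0.743, 0.049), (118, 0.738, 0.048), (120, 0.737, 0.034), (122, 0.737, 0.018), (124, 0.731, 0.021), (126, 0.726, 0.019), (128, 0.721, 0.02)]
260 [(108, 0.764, 0.047), (110, 0.759, 0.048), (112, 0.755, 0.047), (114, 0.749, 0.049), (116, 0.744, 0.051), (118, 0.739, 0.05), (120, 0.736, 0.044), (122, 0.735, 0.028), (124, 0.732, 0.019), (126, 0.728, 0.015), (128, 0.723, 0.017)]
290 [(108, 0.78, 0.001), (110, 0.761, 0.048), (112, 0.756, 0.048), (114, 0.751, 0.048), (116, 0.746, 0.048), (118, 0.741, 0.047), (120, 0.735, 0.05), (122, 0.734, 0.038), (124, 0.734, 0.019), (126, 0.728, 0.021), (128, 0.724, 0.016)]
310 [(108, 0.782, -0.004), (110, 0.762, 0.047), (112, 0.755, 0.051), (114, 0.751, 0.05), (116, 0.746, 0.048), (118, 0.742, 0.047), (120, 0.736, 0.051), (122, 0.731, 0.05), (124, 0.731, 0.031), (126, 0.73, 0.017), (128, 0.724, 0.019)]
```

View pics/crop0.png

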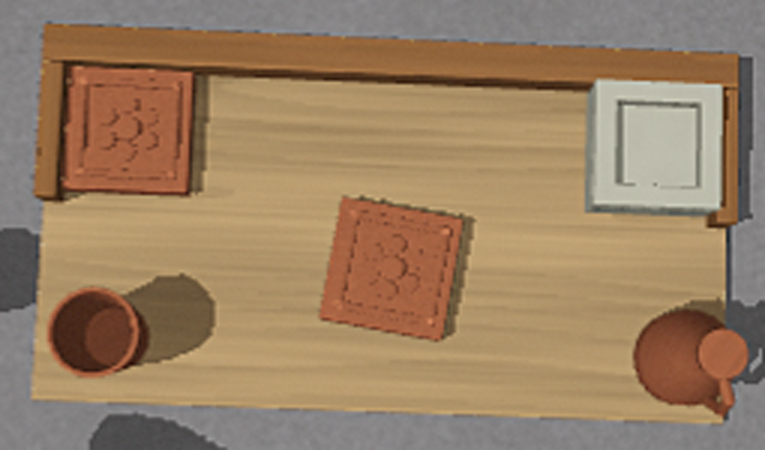

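The crop confirms it: the loose tile is plain terracotta with a rosette, mid-board and turned by about 10°. The corner tile is back-left. My colour mask found nothing, so I'll fix it.

Run:
```python
from h import *
im=cv2.imread('pics/top0.png');hsv=cv2.cvtColor(im,cv2.COLOR_BGR2HSV)
for n,(x,y) in dict(tile=(240,195),tile2=(265,170),set=(150,150),wood=(210,150),batten=(230,111),cheek=(137,140),shadow=(276,175),cup=(140,205)).items(): print(n,hsv[y,x],np.median(hsv[y-2:y+3,x-2:x+3].reshape(-1,3),0))
```

```text
tile [  9 151 167] [ 10. 152. 166.]
tile2 [ 10 155 160] [ 10. 154. 164.]
set [ 10 155 168] [ 10. 153. 166.]
wood [ 18 103 178] [ 18. 103. 174.]
batten [ 14 149 147] [ 14. 151. 149.]
cheek [ 14 151 145] [ 14. 150. 145.]
shadow [ 18 111 145] [ 18. 109. 142.]
cup [  7 164  70] [  9. 165.  70.]
```

```bash
sed -i 's/(hsv\[...,0\]<10)/(hsv[...,0]<=12)/' h.py
cat > m.py <<'E'
from h import *
import sys
im,d=(cv2.imread('pics/top0.png'),np.load('pics/top0.npy')) if len(sys.argv)<2 else grab('top',sys.argv[1])
m,o=tiles(im)
for c,r in o:
    print(c.reshape(-1,2).mean(0).round(),np.round(r[0],1),np.round(r[1],1),round(r[2],2),cv2.boxPoints(r).round().tolist())
P=cloud('top',d)
# batten near top edge: wood/batten pixels, z>.04, columns 190..312
pts=[]
for u in range(195,312):
    ys=[y for y in range(106,130) if P[y,u,2]>.040]
    if ys: pts.append(plane('top',[[u,max(ys)+.5]],.048)[0,:2])
pts=np.array(pts);k=np.polyfit(pts[:,1],pts[:,0],1);print('batten x = %.4f %+.4f*y'%(k[1],k[0]),'yaw',-np.arctan(k[0]))
s=telemetry.read_state();print(s['t'],s['tool_pos'].round(4),s['force'].round(1))
E
python3 m.py
```

```text
[250. 185.] [580.1  -7. ] [ 99.5 100.2] 80.03 [[522.0, -47.0], [621.0, -65.0], [638.0, 33.0], [539.0, 51.0]]
[162. 138.] [688.7 205.4] [101.1 102. ] 88.26 [[636.0, 156.0], [738.0, 153.0], [741.0, 254.0], [639.0, 257.0]]
[17. 77.] [839.2 543. ] [243.2  99.2] 3.44 [[715.0, 585.0], [721.0, 486.0], [964.0, 501.0], [958.0, 600.0]]
batten x = 0.7337 +0.0289*y yaw -0.02884780072111804
0.1 [0.2443 0.5474 0.2137] [-0.1 -0.2 -0.7]
```

Request:
send_rows:
  plan:
    - [[-0.2,0.4,-1,0,0.187],[-0.2,0.4,-1,0,0.187],[-0.2,0.4,-1,0,0.187],[-0.2,0.4,-1,0,0.187],[-0.2,0.4,-1,0,0.187],[-0.2,0.4,-1,0,0.187],[-0.2,0.4,-1,0,0.187]]

```text
t: 0.68
tool_pos: [0.3254, 0.3458, 0.2145]
orientation: [0.357, 3.121, -0.0]
force: [0.4, 0.6, 0.0]
opening: 0.0562
gripper_force: 0.0
```

Request:
send_rows:
  plan:
    - [[-0.2,0.4,-1,0,0.186],[-0.2,0.4,-1,0,0.186],[-0.2,0.4,-1,0,0.186],[-0.2,0.4,-1,0,0.186],[-0.2,0.4,-1,0,0.186],[-0.2,0.4,-1,0,0.186],[-0.2,0.4,-1,0,0.186]]

```text
t: 1.27
tool_pos: [0.4055, 0.1464, 0.2146]
orientation: [0.051, 3.141, -0.0]
force: [-0.5, 0.6, 0.2]
opening: 0.0561
gripper_force: 0.0
```

Request:
send_rows:
  plan:
    - [[-0.2,0.38,-0.76,0,0],[-0.2,0.38,-0.76,0,0],[-0.2,0.38,-0.76,0,0],[-0.2,0.38,-0.76,0,0],[-0.2,0.38,-0.76,0,0],[-0.2,0.38,-0.76,0,0],[-0.2,0.38,-0.76,-0.4,0],[-0.2,0.38,-0.76,-0.4,0],[-0.2,0.38,-0.76,-0.4,0]]

```text
t: 2.02
tool_pos: [0.4752, -0.0009, 0.1269]
orientation: [-0.042, -3.129, -0.003]
force: [-1.7, 0.5, -1.9]
opening: 0.056
gripper_force: 0.0
```

Request:
send_rows:
  plan:
    - [[-0.2,0,0,-0.15,0],[-0.2,0,0,-0.3,0],[-0.2,0,0,-0.4,0],[-0.2,0,0,-0.46,0],[-0.2,0,0,-0.46,0],[-0.2,0,0,-0.46,0]]

```text
t: 2.52
tool_pos: [0.4809, -0.003, 0.0438]
orientation: [0.044, 3.141, 0.0]
force: [-0.2, 0.3, -0.3]
opening: 0.0556
gripper_force: 0.0
```

Run:
```python
from h import *
im,d=grab('side','s1');cv2.imwrite('pics/s1c.png',cv2.resize(im[90:300,150:410],None,fx=3,fy=2.8))
```

```text
(no output)
```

View pics/s1c.png

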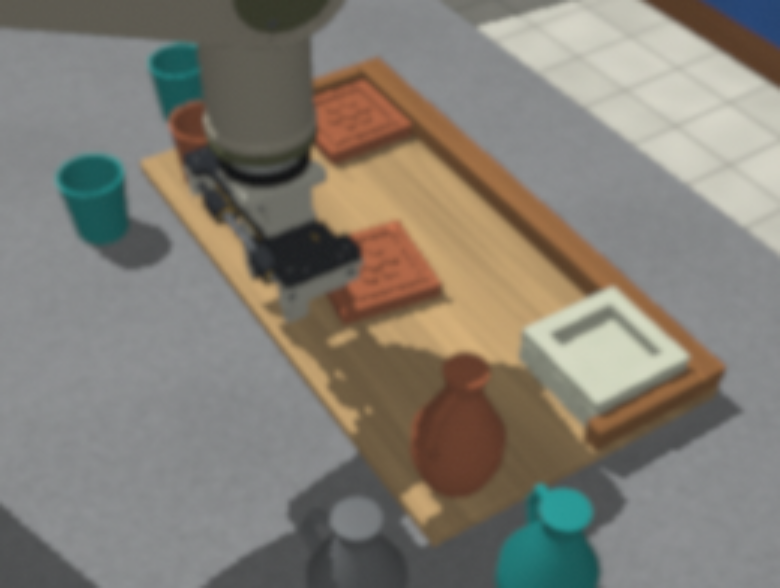

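The fingers stand in front of the loose tile's near face, with the tips below its top, so I'll push toward the batten.

Request:
send_rows:
  plan:
    - [[-0.2,0.04,-0.001,0,0],[-0.2,0.08,-0.002,0,0],[-0.2,0.12,-0.003,0,0],[-0.2,0.15,-0.004,0,0],[-0.2,0.18,-0.005,0,0],[-0.2,0.21,-0.006,0,0],[-0.2,0.24,-0.007,0,0],[-0.2,0.27,-0.008,0,0],[-0.2,0.3,-0.009,0,0],[-0.2,0.33,-0.01,0,0],[-0.2,0.36,-0.011,0,0],[-0.2,0.39,-0.012,0,0],[-0.2,0.42,-0.012,0,0],[-0.2,0.45,-0.013,0,0],[-0.2,0.48,-0.014,0,0],[-0.2,0.51,-0.015,0,0],[-0.2,0.54,-0.016,0,0],[-0.2,0.57,-0.016,0,0],[-0.2,0.6,-0.017,0,0]]

```text
t: 4.15
tool_pos: [0.6011, -0.0075, 0.0426]
orientation: [-0.046, -3.141, -0.0]
force: [-0.1, -0.2, 1.0]
opening: 0.0557
gripper_force: 0.0
```

```bash
python3 m.py t2
python3 - <<'E'
import cv2
im=cv2.imread('pics/t2.png');cv2.imwrite('pics/t2c.png',cv2.resize(im[95:245,120:375],None,fx=3,fy=3))
E
```

```text
[162. 138.] [688.7 205. ] [101.9 102.1] 87.85 [[636.0, 156.0], [738.0, 152.0], [742.0, 254.0], [640.0, 258.0]]
[18. 74.] [838.2 542.9] [245.1  99.2] 3.44 [[713.0, 585.0], [719.0, 486.0], [964.0, 501.0], [958.0, 600.0]]
batten x = 0.7146 +0.0268*y yaw -0.026764082727455365
4.2 [ 0.602  -0.0076  0.0428] [-0.8  0.1  0.5]
```

View pics/t2c.png

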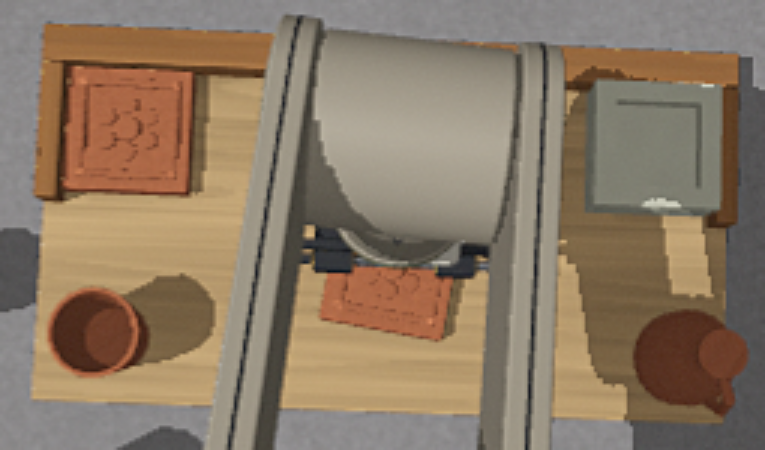

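Run:
```python
from h import *
def proj(n,p):
    c=viewer.calibration(n);E=np.linalg.inv(np.array(c['extrinsics']));q=E[:3,:3]@np.array(p)+E[:3,3]
    return cv2.projectPoints(np.array([[[q[0],-q[1],-q[2]]]]),np.zeros(3),np.zeros(3),np.array(c['camera_matrix'],float),np.array(c['dist_coeffs'],float))[0].ravel().round()
im,d=grab('side','s2');P=cloud('side',d)
print(telemetry.read_state()['q'].round(3))
for y in(-.045,0,.035): print(proj('side',[.602,y,.026]),proj('side',[.481,y,.027]))
s=proj('side',[.602,-.0075,.04]).astype(int);print(s)
cv2.imwrite('pics/s2c.png',cv2.resize(im[120:270,190:380],None,fx=4,fy=4))
# tile top points seen
S=P[120:270,190:380].reshape(-1,3)
k=(abs(S[:,0]-.6)<.05)&(abs(S[:,1])<.06)&(S[:,2]>.03)&(S[:,2]<.12)
T=S[k];print(len(T))
for lo in np.arange(.03,.12,.01):
    q=T[(T[:,2]>=lo)&(T[:,2]<lo+.01)]
    if len(q): print(round(lo,2),len(q),q.min(0).round(3),q.max(0).round(3))
```

```text
[-0.098  0.277  1.646 -0.     1.218 -1.639]
[287. 191.] [249. 210.]
[278. 182.] [241. 199.]
[271. 174.] [235. 191.]
[279 180]
792
0.03 461 [ 0.55  -0.06   0.031] [0.629 0.046 0.04 ]
0.04 169 [ 0.551 -0.058  0.04 ] [0.624 0.043 0.049]
0.05 36 [ 0.592 -0.052  0.05 ] [0.612 0.031 0.06 ]
0.06 34 [ 0.592 -0.053  0.06 ] [0.61  0.029 0.07 ]
0.07 32 [ 0.592 -0.054  0.07 ] [0.61 0.03 0.08]
0.08 18 [ 0.593 -0.052  0.082] [0.602 0.03  0.09 ]
0.09 17 [ 0.592 -0.047  0.09 ] [0.612 0.036 0.098]
0.1 18 [ 0.592 -0.047  0.1  ] [0.611 0.033 0.109]
0.11 7 [0.599 0.019 0.11 ] [0.605 0.022 0.117]
```

View pics/s2c.png

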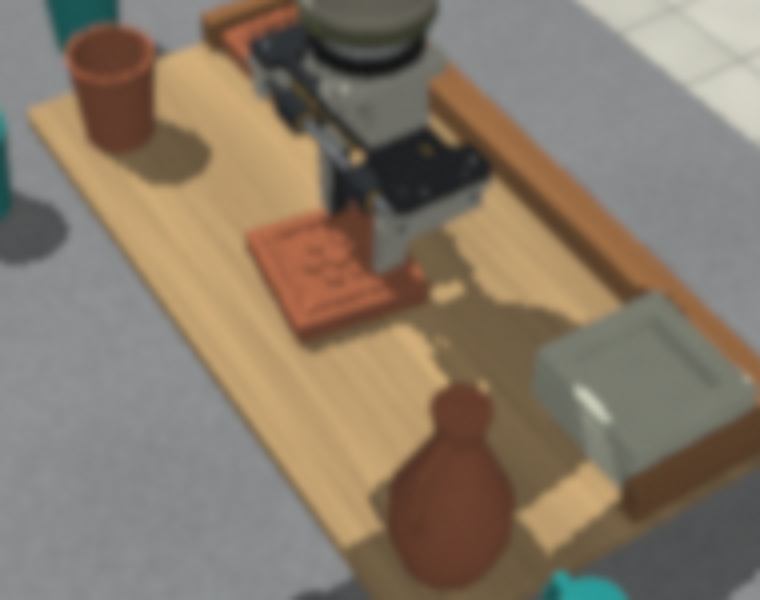

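The tile hasn't moved. Although the state puts the tips at z≈26 mm, the fingers passed just over the tile (side crop: tip at about (395,270), over the tile top), so the tips stand shorter than stated. I'll back off and find the real tip height by touching the board gently.

Request:
send_rows:
  plan:
    - [[-0.2,0,0,0.1,0],[-0.2,0,0,0.15,0],[-0.2,-0.2,0.006,0.15,0],[-0.2,-0.4,0.012,0.15,0],[-0.2,-0.6,0.017,0.15,0],[-0.2,-0.6,0.017,0.15,0],[-0.2,-0.6,0.017,0.05,0],[-0.2,-0.6,0.017,0,0],[-0.2,-0.6,0.017,-0.02,0],[-0.2,-0.6,0.017,-0.03,0],[-0.2,-0.6,0.017,-0.04,0],[-0.2,-0.6,0.017,-0.04,0]]

```text
t: 5.25
tool_pos: [0.481, -0.0041, 0.0347]
orientation: [-0.046, -3.141, -0.0]
force: [0.1, -0.5, 0.4]
opening: 0.056
gripper_force: 0.0
```

Run:
```python
from h import *
s=telemetry.read_state();print(s['tool_pos'],s['force'])
im,d=grab('side','s3');cv2.imwrite('pics/s3c.png',cv2.resize(im[140:240,190:320],None,fx=6,fy=6,interpolation=cv2.INTER_CUBIC))
```

```text
[ 0.48100486 -0.00413657  0.03471457] [ 0.08964779 -0.49625211  0.41156159]
```

View pics/s3c.png

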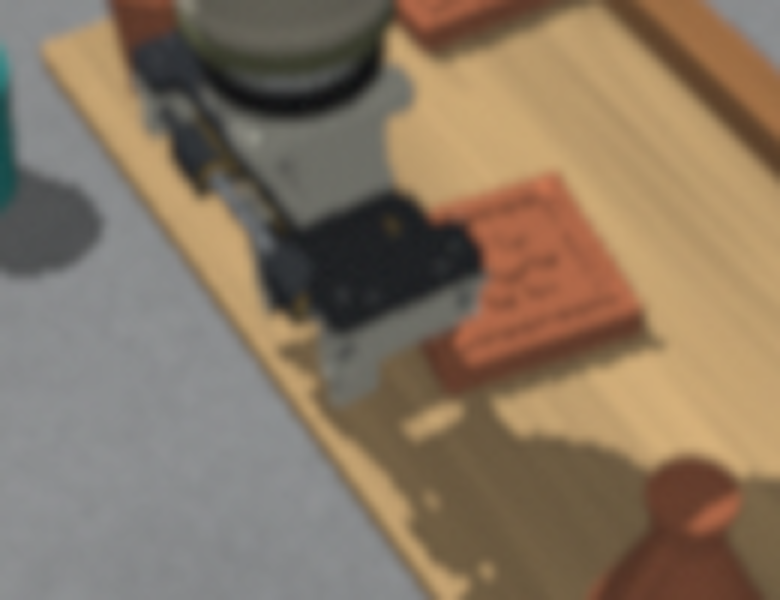

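The finger's tip (crop (340,400)) stands before the tile and isn't touching the board yet. I'll go lower gently.

Request:
send_rows:
  plan:
    - [[-0.2,0,0,-0.01,0],[-0.2,0,0,-0.02,0],[-0.2,0,0,-0.03,0],[-0.2,0,0,-0.03,0]]

```text
t: 5.63
tool_pos: [0.4803, -0.0041, 0.0282]
orientation: [-0.046, -3.141, -0.0]
force: [0.0, -0.0, -0.4]
opening: 0.0558
gripper_force: 0.0
```

Request:
send_rows:
  plan:
    - [[-0.2,0,0,-0.01,0],[-0.2,0,0,-0.02,0],[-0.2,0,0,-0.02,0]]

```text
t: 5.88
tool_pos: [0.4802, -0.004, 0.0242]
orientation: [-0.046, -3.141, -0.0]
force: [-0.1, 0.1, 0.5]
opening: 0.0558
gripper_force: 0.0
```

Request:
send_rows:
  plan:
    - [[-0.2,0,0,-0.007,0],[-0.2,0,0,-0.014,0],[-0.2,0,0,-0.014,0]]

```text
t: 6.13
tool_pos: [0.4803, -0.0041, 0.0215]
orientation: [-0.046, -3.141, -0.0]
force: [-0.2, 0.1, -1.1]
opening: 0.0558
gripper_force: 0.0
```

Still no touch, so the tips are close to TCP height. That puts them at about 20 mm, well below the tile's 38 mm top. I'll push now and check sooner.

Request:
send_rows:
  plan:
    - [[-0.2,0.04,-0.001,0.006,0],[-0.2,0.08,-0.002,0.006,0],[-0.2,0.12,-0.003,0.006,0],[-0.2,0.15,-0.004,0.006,0],[-0.2,0.18,-0.005,0.006,0],[-0.2,0.21,-0.006,0.006,0],[-0.2,0.24,-0.007,0.006,0],[-0.2,0.27,-0.008,0.006,0],[-0.2,0.3,-0.009,0.006,0]]

```text
t: 6.88
tool_pos: [0.5407, -0.0058, 0.0227]
orientation: [-0.046, -3.14, -0.0]
force: [-3.2, -0.2, 0.7]
opening: 0.0559
gripper_force: 1.4
```

Run:
```python
from h import *
im,d=grab('side','s4');print(telemetry.read_state()['force'])
hsv=cv2.cvtColor(im,cv2.COLOR_BGR2HSV);P=cloud('side',d)
k=(hsv[...,0]<=12)&(hsv[...,1]>110)&(P[...,2]>.033)&(P[...,2]<.05)&(abs(P[...,1])<.09)&(P[...,0]>.48)&(P[...,0]<.74)
print(cv2.minAreaRect((P[k][:,:2]*1000).astype(np.float32)))
d0=np.load('pics/s2.npy')
cv2.imwrite('pics/s4c.png',cv2.resize(im[130:240,190:330],None,fx=5,fy=5))
```

```text
[-1.72523692 -0.04534968 -0.67836018]
((621.807373046875, -25.662261962890625), (128.40126037597656, 71.65360260009766), 47.79344177246094)
```

View pics/s4c.png

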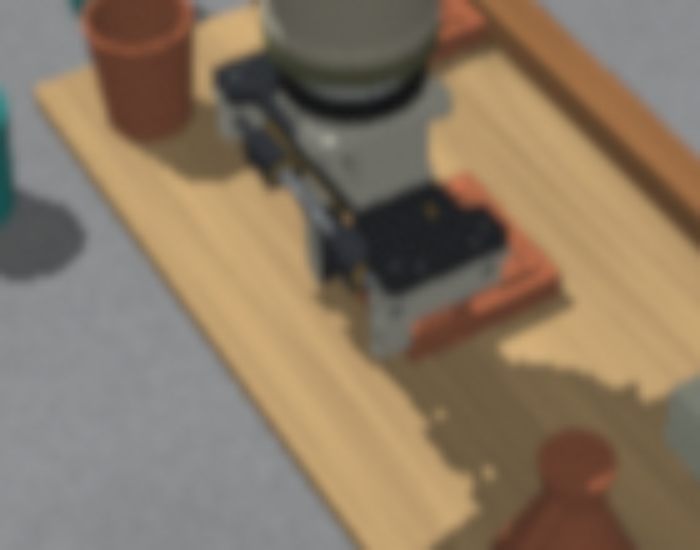

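Good contact: 3 N of force, the tips against the near face and the tile flat. I'll continue toward the batten.

Request:
send_rows:
  plan:
    - [[-0.2,0.03,-0.001,0,0],[-0.2,0.06,-0.002,0,0],[-0.2,0.09,-0.003,0,0],[-0.2,0.12,-0.003,0,0],[-0.2,0.15,-0.004,0,0],[-0.2,0.18,-0.005,0,0],[-0.2,0.21,-0.006,0,0],[-0.2,0.24,-0.007,0,0],[-0.2,0.27,-0.008,0,0],[-0.2,0.3,-0.009,0,0],[-0.2,0.33,-0.01,0,0],[-0.2,0.35,-0.011,0,0],[-0.2,0.37,-0.011,0,0]]

```text
t: 8.02
tool_pos: [0.615, -0.0081, 0.0231]
orientation: [-0.046, -3.141, 0.0]
force: [-3.4, -0.4, 0.5]
opening: 0.0559
gripper_force: 1.4
```

Request:
send_rows:
  plan:
    - [[-0.2,0.01,0,0,0],[-0.2,0.02,0,0,0],[-0.2,0.03,0,0,0]]

```text
t: 8.27
tool_pos: [0.6206, -0.0081, 0.0232]
orientation: [-0.046, -3.141, 0.0]
force: [-3.0, 0.6, 1.1]
opening: 0.056
gripper_force: 1.7
```

Request:
send_rows:
  plan:
    - [[-0.2,0.01,0,0,0],[-0.2,0.018,0,0,0],[-0.2,0.025,0,0,0]]

```text
t: 8.52
tool_pos: [0.6257, -0.0081, 0.0232]
orientation: [0.046, 3.141, -0.0]
force: [-3.0, 0.5, 2.5]
opening: 0.0556
gripper_force: 1.9
```

Request:
send_rows:
  plan:
    - [[-0.2,0.006,0,0,0],[-0.2,0.012,0,0,0],[-0.2,0.012,0,0,0]]

```text
t: 8.77
tool_pos: [0.6269, -0.0081, 0.0231]
orientation: [-0.046, -3.139, 0.0]
force: [-9.3, -0.1, 6.4]
opening: 0.0557
gripper_force: 4.6
```

The tile has met the batten (9 N). Next I'll retreat, rise, turn the tool 90° and come around to the tile's right side.

Request:
send_rows:
  plan:
    - [[-0.2,-0.1,0,0,0],[-0.2,-0.2,0,0,0],[-0.2,-0.2,0,0.2,0],[-0.2,-0.2,-0.1,0.4,-0.1],[-0.2,-0.1,-0.2,0.5,-0.2],[-0.2,0,-0.3,0.5,-0.3],[-0.2,0.1,-0.4,0.5,-0.4],[-0.2,0.2,-0.52,0.5,-0.5],[-0.2,0.2,-0.52,0.5,-0.6],[-0.2,0.2,-0.52,0.5,-0.7],[-0.2,0.2,-0.52,0.5,-0.8],[-0.2,0.2,-0.52,0.5,-0.9],[-0.2,0.2,-0.52,0.5,-1.0],[-0.2,0.2,-0.52,0.5,-1.0]]

```text
t: 9.93
tool_pos: [0.6686, -0.1122, 0.1232]
orientation: [1.616, 2.692, 0.001]
force: [0.0, -0.1, 0.0]
opening: 0.0556
gripper_force: 0.0
```

Request:
send_rows:
  plan:
    - [[-0.2,0,0,0,-0.1],[-0.2,0,0,0,-0.2],[-0.2,0,0,0,-0.3],[-0.2,0,0,0,-0.4],[-0.2,0,0,0,-0.5],[-0.2,0,0,0,-0.5],[-0.2,0,0,0,-0.5]]

```text
t: 10.52
tool_pos: [0.6683, -0.1121, 0.1232]
orientation: [2.247, 2.195, 0.001]
force: [-0.6, 0.3, 0.1]
opening: 0.0559
gripper_force: 0.0
```

```bash
python3 m.py t5
cat > m2.py <<'E'
from h import *
import sys
im,d=grab('side',sys.argv[1])
hsv=cv2.cvtColor(im,cv2.COLOR_BGR2HSV);P=cloud('side',d)
k=((hsv[...,0]<=12)&(hsv[...,1]>110)&(P[...,2]>.034)&(P[...,2]<.05)&(P[...,1]>-.1)&(P[...,1]<.27)&(P[...,0]>.55)&(P[...,0]<.75)).astype(np.uint8)
k=cv2.morphologyEx(k,cv2.MORPH_OPEN,np.ones((2,2)))
for c in cv2.findContours(k,0,1)[0]:
    if cv2.contourArea(c)>150: print(cv2.minAreaRect((plane('side',c.reshape(-1,2),.04)[:,:2]*1000).astype(np.float32)))
E
python3 m2.py s5
```

```text
[249. 141.] [684.1  -3. ] [ 99.4 102. ] 88.32 [[632.0, -51.0], [734.0, -54.0], [737.0, 45.0], [635.0, 48.0]]
[162. 138.] [688.8 205.3] [101.3 102.1] 88.68 [[637.0, 156.0], [739.0, 154.0], [741.0, 255.0], [639.0, 257.0]]
[18. 74.] [839.2 541.9] [243.2 101.4] 3.45 [[715.0, 585.0], [721.0, 484.0], [964.0, 499.0], [958.0, 600.0]]
batten x = 0.7227 +0.0962*y yaw -0.0958613311600575
10.5667 [ 0.6682 -0.1121  0.1232] [-0.7  0.7 -0.8]
((665.1812133789062, -13.470043182373047), (97.80487060546875, 62.789669036865234), 88.67079162597656)
((689.467529296875, 193.33328247070312), (108.88997650146484, 102.23102569580078), 87.46965789794922)
```

The tile is flush and square at the batten, at (684,−3) mm. I'll descend to its right and push along the batten.

Request:
send_rows:
  plan:
    - [[-0.2,0,0,-0.15,0],[-0.2,0,0,-0.3,0],[-0.2,0,0,-0.4,0],[-0.2,0,0,-0.46,0],[-0.2,0,0,-0.49,0],[-0.2,0,0,-0.5,0],[-0.2,0,0,-0.5,0]]

```text
t: 11.2
tool_pos: [0.6685, -0.1122, 0.0237]
orientation: [2.252, 2.189, 0.001]
force: [0.8, -0.1, -0.2]
opening: 0.0558
gripper_force: 0.0
```

Request:
send_rows:
  plan:
    - [[-0.2,0.001,0.04,0,0],[-0.2,0.002,0.08,0,0],[-0.2,0.003,0.12,0,0],[-0.2,0.005,0.16,0,0],[-0.2,0.006,0.2,0,0],[-0.2,0.007,0.23,0,0],[-0.2,0.008,0.26,0,0],[-0.2,0.008,0.29,0,0],[-0.2,0.009,0.32,0,0],[-0.2,0.01,0.35,0,0],[-0.2,0.011,0.38,0,0],[-0.2,0.012,0.41,0,0],[-0.2,0.013,0.44,0,0]]

```text
t: 12.28
tool_pos: [0.6705, -0.024, 0.0232]
orientation: [2.254, 2.188, -0.001]
force: [-2.1, -5.1, 3.4]
opening: 0.0557
gripper_force: 2.5
```

Request:
send_rows:
  plan:
    - [[-0.2,0,0.03,0,0],[-0.2,0.001,0.06,0,0],[-0.2,0.002,0.09,0,0],[-0.2,0.003,0.12,0,0],[-0.2,0.004,0.15,0,0],[-0.2,0.005,0.18,0,0],[-0.2,0.006,0.21,0,0],[-0.2,0.007,0.24,0,0],[-0.2,0.008,0.27,0,0],[-0.2,0.009,0.29,0,0],[-0.2,0.009,0.31,0,0]]

```text
t: 13.2
tool_pos: [0.6722, 0.0384, 0.023]
orientation: [-2.253, -2.189, 0.001]
force: [-0.6, -5.0, 3.0]
opening: 0.0563
gripper_force: 2.3
```

Request:
send_rows:
  plan:
    - [[-0.2,0,0.01,0,0],[-0.2,0,0.02,0,0],[-0.2,0,0.03,0,0]]

```text
t: 13.45
tool_pos: [0.6723, 0.044, 0.023]
orientation: [2.254, 2.189, -0.0]
force: [-0.7, -3.3, 2.3]
opening: 0.0557
gripper_force: 2.3
```

Request:
send_rows:
  plan:
    - [[-0.2,0,0.008,0,0],[-0.2,0,0.015,0,0],[-0.2,0,0.015,0,0]]

```text
t: 13.7
tool_pos: [0.6724, 0.0472, 0.0231]
orientation: [-2.253, -2.189, -0.0]
force: [-1.4, -4.0, 2.3]
opening: 0.0555
gripper_force: 1.5
```

Request:
send_rows:
  plan:
    - [[-0.2,0,0.006,0,0],[-0.2,0,0.01,0,0],[-0.2,0,0.01,0,0]]

```text
t: 13.95
tool_pos: [0.6724, 0.048, 0.023]
orientation: [2.253, 2.188, -0.001]
force: [-0.8, -6.5, 2.9]
opening: 0.0556
gripper_force: 3.6
```

Request:
send_rows:
  plan:
    - [[-0.2,0,0.006,0,0],[-0.2,0,0.01,0,0],[-0.2,0,0.01,0,0]]

```text
t: 14.2
tool_pos: [0.6724, 0.0481, 0.0231]
orientation: [2.253, 2.186, -0.004]
force: [-1.3, -14.2, 2.9]
opening: 0.0559
gripper_force: 7.1
```

Request:
send_rows:
  plan:
    - [[-0.2,0,-0.1,0,0],[-0.2,0,-0.2,0,0],[-0.2,0,-0.3,0,0],[-0.2,0,-0.4,0.2,0],[-0.2,0,-0.6,0.5,0],[-0.2,0,-0.8,0.5,0],[-0.2,0,-0.8,0.5,0],[-0.2,0,-0.8,0.5,0]]

```text
t: 14.87
tool_pos: [0.6744, -0.1135, 0.1271]
orientation: [2.253, 2.181, 0.005]
force: [-0.4, -0.2, -0.6]
opening: 0.0557
gripper_force: 0.0
```

```bash
python3 m.py t6
python3 - <<'E'
import cv2
im=cv2.imread('pics/t6.png');cv2.imwrite('pics/t6c.png',cv2.resize(im[95:245,120:375],None,fx=3,fy=3))
E
```

```text
[182. 139.] [687.9 156.2] [200.3 102.3] 88.73 [[635.0, 57.0], [737.0, 55.0], [741.0, 255.0], [639.0, 257.0]]
[18. 74.] [839.2 543. ] [243.2  99.2] 3.44 [[715.0, 585.0], [721.0, 486.0], [964.0, 501.0], [958.0, 600.0]]
batten x = 0.7223 +0.0191*y yaw -0.01914542808421105
14.9167 [ 0.6735 -0.1109  0.1249] [-0.6  0.8 -0.7]
```

View pics/t6c.png

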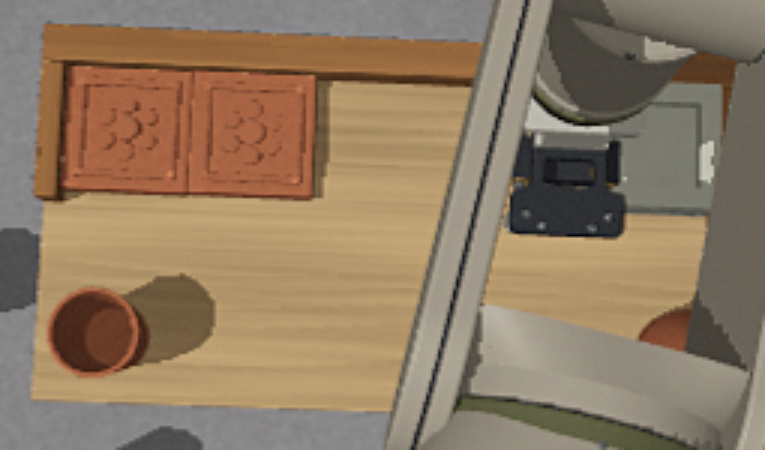

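The crop shows the two tiles butted together, the pair measuring 200 × 102 mm, with the cup undisturbed. I'll check the loose tile's far edge on its own.

Run:
```python
from h import *
for f in('t6','top0'):
    im=cv2.imread(f'pics/{f}.png');m,o=tiles(im)
    for a,b in((147,180),(187,221)):
        e=[];n=[]
        for u in range(a,b):
            ys=np.where(m[110:170,u])[0]
            if len(ys)>30: e.append(plane('top',[[u,110+ys.min()-.5]],.041)[0,:2]);n.append(plane('top',[[u,110+ys.max()+.5]],.041)[0,:2])
        if e:
            e=np.array(e);n=np.array(n);k=np.polyfit(e[:,1],e[:,0],1);kn=np.polyfit(n[:,1],n[:,0],1);mu=e.mean(0)
            print(f,a,mu.round(4),'far slope',k[0].round(4),'near slope',kn[0].round(4),'gap to batten mm',1000*(.7337+.0289*mu[1]-mu[0]),'near x',n.mean(0))
```

```text
t6 147 [0.7396 0.2043] far slope 0.0261 near slope 0.0315 gap to batten mm 0.028973180072666693 near x [0.63758851 0.20143784]
t6 187 [0.7376 0.1072] far slope 0.0177 near slope 0.0326 gap to batten mm -0.7568140742416629 near x [0.63580129 0.10519606]
top0 147 [0.7396 0.2043] far slope 0.0261 near slope 0.0298 gap to batten mm 0.028973180072666693 near x [0.63744246 0.20143363]
```

```bash
python3 -c "
from plant import order;print(order.close_job())"
```

```text
the job is handed in; nothing more can be done
None
```

The job is handed in: by the last camera check the loose tile is flush with the back batten and snug and square against the corner tile, within about 1 mm, and the hand is clear. That check showed the corner tile and cup unmoved; the mould and jug were partly hidden by the arm, but the hand never went near enough to touch them.

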